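# Shut and lock the ring tester's access panel

## Robot

A 6-joint arm with a two-finger parallel gripper is mounted at the origin on the work surface. World frame = base frame: x ahead of the robot, y to its left, z up, the work surface at z = 0. Lengths are in m, angles in degrees, forces in N, time in s.
With the tool pointing down it reaches from about 0.25 to 0.725 m from the base axis. Payload 9.7 kg.
Tool frame: the origin (TCP) lies midway between the tips of the shut fingers; the grasp point (between the pads) lies 19 mm behind it; x points along the fingers, y is the direction in which the jaws open and shut, and the axes are right-handed (so a half turn about x gives the same grasp; the last joint's range is limited). The gripper opens to 85 mm and grips with 20 to 120 N. Pads are 22 mm wide; open, the fingers measure 114 mm over their backs; the gripper's body (76 mm by 85 mm) begins 54 mm behind the grasp point. The pads swing forward as they close: fully open they stand 13 mm farther back than shut.
Start: joints at [-68.239, 4.979, 10.078, 95.1, 0, 90], TCP at [0.204, -0.511, 0.231] pointing down, gripper open.
Joint ranges: [-179.16, 179.16], [-48.56, 103.87], [-65.8, 70.77], [-126.05, 130.52], [-82.76, 87.17], [-180, 180]. Speed limits (degrees/s): [127.2, 127.2, 147.25, 180, 180, 180].

## Interface

Orientations are given as [roll, pitch, yaw] about the fixed x, y, z axes, in that order (R = Rz(yaw) Ry(pitch) Rx(roll)).
In Python, from workcell import bot, cams gives the robot as it stands.
- The arm moves only by the tool apply_moves, never from a script. Its argument "commands" is a list of rows, each a list of 5 numbers: the shift along the tool's x, y, z in m, then the turn about the tool's x in rad, then the opening, from -1 (shut) to 1 (fully open). In form: [[tx, ty, tz, roll, hand], ...]. A call has 1 to 12 rows; each row is the pose to reach, as a shift and turn from the pose measured when the call began, along the tool's axes at that moment; what a row does not reach only later rows make up. A row lasts 1/10 s, in which the tool goes at most 50 mm and 8.59 degrees, less where a joint would pass 70% of its speed; a pose out of reach is approached as far as the arm can. A call with a gripper value outside its range is refused whole. The fingers move at their own pace and stop on an object; "newtons" is the grip in N (left out, the last holds). Time passes only in rows, so rows that repeat a pose let the fingers close. It gives the time, the measured TCP pose, the force and the opening at its end, in the units of the state.
- bot.get_obs(): the state, without advancing time (a new reading comes with each control period).
- cams.camera(name): name is "scene" or "top"; returns a dict with "frame" (480x640x3 uint8, blue, green, red), "depth" (480x640 float32, m along the optical axis (not along the pixel's ray), 0 where there is no reading), "camera_matrix" (3x3 intrinsics, pixels), "R" (3x3) and "t" (3): a world point X has camera coordinates R X + t. Camera axes: x right, y down, z forward; pixel columns grow to the right and rows downward; lengths in m; the calibration is good to about 2 mm. A picture is of the moment at which its call begins.
- bot.job_done(): hands the job in, once; it reports no verdict.
Trained networks look in the newest picture that a camera, given by its name, has taken for a name from the list of things; names that differ only in an ending like _2 or _b are one class to them, and where a whole thing is asked for, a point or a joint stands for the part that bears it (a point fixed in the world has none). Each returns a list of dicts, best first, with "confidence" (0 to 1); they miss things now and then, are a little off and sometimes report something else, mostly with a low value. They report only what shows in the picture. A call takes as long as a camera call.
- cams.spot_in(name, camera): "rect" ([left, top, right, bottom] in pixels, round what is visible of it).
The state is a dict: "time": time; "q": joint angles; "qd": joint speeds; "joint_efforts": joint torques, N m; "ee_pos": TCP position; "tcp_rot": TCP orientation; "wrist_force": force on the tool from outside, world axes, zero at the start; "torque": the same for the moment, N m; "opening": finger opening in m.
Only numpy, scipy, OpenCV 4.12 (cv2) and the standard library are available. Lean on these libraries where they do the work, as an engineer would, in place of code of your own. Each camera call takes 0.05 s, during which the arm holds its last target. There are 200 camera calls.

## Task

Shut the ring tester's sprung access panel and lock it: set a fingertip down in the fastener's slot, press the panel down flush and, keeping it pressed, turn the fastener clockwise a full quarter turn to its stop, so that the panel stays shut when you let go. Nothing is to be grasped: lift nothing, do not pull the panel up, and leave everything else on the tester and the bench where it is.

Things in the scene. Friction and masses are not known exactly. Their poses are not given: they have to be found in the camera images.
- tester: bench ring tester, fixed: dark base with gold faces, 360 (x) by 500 (y) by 130 mm high; origin at the centre of its underside, x from front (robot side) to back, y to its left, z up. On its right, centred at y = -110 mm, lies a gold access panel, 248 (x) by 176 mm (y), hinged along its back edge at x = +130 mm and level with the base's top when shut; front edge at x = -120 mm.
- shut_slot (a point): fixed point on the tester: where the centre of the slot's floor lies when the panel is shut, 136 mm above the bench at the tester's x = -60, y = -110 mm. Axes as the tester's.
- keeper (a point): centre of the top of the yellow keeper block on the tester's front rim, 28 mm wide (y), 22 mm deep (x), 12 mm high above the base's top. Axes as the tester's.
- chuck (a point): centre of the top of the ring in the tester's chuck, 200 mm above the bench. Chuck 152 mm in diameter, its body 40 mm high, ring 60 mm in diameter and 30 mm high above it. Behind it at the tester's x = 145, y = 170 mm a black column, 45 by 60 mm, its top 330 mm above the bench, carries a probe arm swung aside to the left. Fixed; keep clear.
- panel (a joint): hinge of the access panel, rad: 0 = shut flush; its gasket spring holds it ajar at about 0.06 (front up, the fastener about 11 mm up). About 6 N downward at the fastener, up to 8 N off its centre, shuts it against a firm stop; it springs up when let go unless the fastener is locked.
- fastener (a joint): turn of the fastener, rad: 0 = unlocked (slot along the tester's y), grows clockwise from above to a stop at 1.57 = locked (slot along the tester's x, red mark at the front by the collar's green dot). Light friction, 0.08 N m; stays where left. In the last 15 to 20 degrees a cam tongue slides under the keeper; with the panel not fully shut it hits the keeper's side and cannot lock.
- slot (a point): centre of the slot's floor, on the fastener's axis, 6 mm above the panel. Fastener: black disc, 96 mm diameter, with two aluminium jaws, 16 mm high, 72 mm long, leaving a slot 36 mm wide, open above. A dark collar on the panel, inner radius 50, outer 56 mm, as high as the jaws, rings it. The frame turns with the fastener: x along the slot, y square to the jaws, z up; red mark at the -x end.
- ring_gauge: small bright steel ring gauge, 42 mm across, 18 mm high, lying on the tester's top left of the panel (bystander, leave it alone; origin at the centre of its underside)
- tub: white plastic screw-top tub, 54 mm across, 55 mm high, standing on the tester's top behind the panel's left corner (bystander, leave it alone; origin at the centre of its underside)
- screwdriver: screwdriver lying on the bench at the right (bystander, leave it alone; origin at the centre of its underside)
- wrench: wrench lying on the bench at the right (bystander, leave it alone; origin at the centre of its underside)
- ring_tray: open blue plastic tray, 140 x 100 x 30 mm, on the bench at the left (bystander, leave it alone; origin at the centre of its underside)
- big_ring: dark steel work ring, 68 mm across, 24 mm high, on the bench at the left (bystander, leave it alone; origin at the centre of its underside)
- spray: clear cleaning bottle with a blue cap, 60 mm across, 150 mm high, on the bench at the left (bystander, leave it alone; origin at the centre of its underside)
- mug: blue mug, 78 mm across, 90 mm high, on the bench at the right (bystander, leave it alone; origin at the centre of its underside)

How it is judged (in metres and radians):
On the way, in this order (a step that is already met when the one before it is completed fails the run):
1. the panel is pressed shut (value of joint panel below 0.015 rad), for 0.05 s.
2. the fastener is turned to lock by a fingertip at its slot, with the panel shut (value of joint fastener above 1.4 rad and value of joint panel below 0.015 rad and distance between the grasp point and slot below 0.08 m), for 0.1 s.
At the end, for the whole second after the job is handed in: The fastener is turned beyond 1.4 rad (within 10 degrees of its stop), the panel stays shut within 0.015 rad (about 3 mm at the fastener) with nothing touching it, both at rest, and every bystander is within 20 mm of where it began (value of joint fastener above 1.4 rad and value of joint panel below 0.015 rad and velocity of joint panel between -0.05 and 0.05 rad/s and velocity of joint fastener between -0.05 and 0.05 rad/s and distance of each of ring_gauge, tub, screwdriver, wrench, ring_tray, big_ring, spray, mug from where it was at the start of the episode below 0.02 m).
It fails at once if the panel is pulled up open (beyond 0.13 rad) (value of joint panel above 0.13 rad).
It fails at once if a bystander is lifted, carried or pushed more than 20 mm (distance of any of ring_gauge, tub, screwdriver, wrench, ring_tray, big_ring, spray, mug from where it was at the start of the episode above 0.02 m).
It also fails if it takes over 43 s, if anything falls off the work surface, if the arm or the gripper's body presses on something with over 40 N, if the wrist force passes 120 N, or if a joint passes its speed limit or range.

## Working session

There is one attempt and no reset: what is moved stays moved. The work goes in short steps, Python scripts to look and compute and a tool call to move; the robot and the scene stay as the last step left them, time stands still between calls to the robot, and variables do not carry over. Pictures are saved under pics/ and viewed, about 8 in all and at most 12, crops included, and the job is handed in when it is done.

Besides the shell and the picture viewer there is one more tool, called after "Call:" as name(argument=value, ...), one argument or row to a line, values as JSON. apply_moves: Moves the arm, as the interface text tells. Its arguments: {"type":"object","properties":{"commands":{"type":"array"},"newtons":{"type":"number"}},"required":["commands"]}

```bash
mkdir -p pics; python3 - <<'E'
from workcell import bot, cams
import cv2,numpy as np
o=bot.get_obs(); print({k:np.round(v,3) for k,v in o.items()})
for n in("scene","top"):
    c=cams.camera(n); cv2.imwrite(f"pics/{n}0.png",c["frame"]); np.savez(f"{n}0.npz",**c)
    print(n,np.round(c["camera_matrix"],1).tolist(),np.round(c["R"],3).tolist(),np.round(c["t"],3))
    for k in("tester","fastener","slot","keeper","panel","chuck"):
        print(k,[(np.round(d["rect"]),round(d["confidence"],2)) for d in cams.spot_in(k,n)[:2]])
E
```

```text
{'time': np.float64(0.0), 'q': array([-6.8238e+01,  5.0120e+00,  1.0032e+01,  9.5098e+01, -1.0000e-03,
        9.0000e+01]), 'qd': array([-0.098, -0.051, -0.011, -0.174, -0.067,  0.042]), 'joint_efforts': array([-0.0000e+00, -5.2039e+01,  4.6480e+01,  1.7000e-02,  0.0000e+00,
       -0.0000e+00]), 'ee_pos': array([ 0.204, -0.511,  0.231]), 'tcp_rot': array([-89.236,  89.922, 112.525]), 'wrist_force': array([-0.908, -0.507,  0.459]), 'torque': array([-0.033, -0.009, -0.003]), 'opening': np.float64(0.086)}
scene [[555.5, 0.0, 328.4], [0.0, 555.5, 241.4], [0.0, 0.0, 1.0]] [[0.738, 0.674, -0.004], [0.4, -0.442, -0.803], [-0.543, 0.591, -0.596]] [-0.441 -0.111  1.688]
tester [(array([176., 163., 436., 372.]), 0.83)]
fastener [(array([232., 225., 270., 252.]), 0.91)]
slot [(array([232., 226., 274., 251.]), 0.68)]
keeper [(array([176., 162., 437., 377.]), 0.8)]
panel [(array([205., 217., 331., 310.]), 0.63)]
chuck [(array([175., 163., 438., 373.]), 0.64)]
top [[513.5, 0.0, 318.6], [0.0, 513.5, 247.1], [0.0, 0.0, 1.0]] [[0.102, -0.995, 0.006], [-0.971, -0.1, -0.219], [0.218, 0.017, -0.976]] [-0.045  0.593  1.541]
tester [(array([229., 170., 420., 348.]), 0.73)]
fastener [(array([340., 277., 374., 315.]), 0.89)]
slot [(array([344., 278., 374., 310.]), 0.71)]
keeper [(array([227., 169., 422., 350.]), 0.93)]
panel [(array([322., 223., 400., 321.]), 0.95), (array([458., 246., 491., 278.]), 0.51)]
chuck [(array([228., 171., 422., 348.]), 0.84)]
```

```bash
python3 - <<'E'
import cv2,numpy as np
c=np.load("top0.npz"); f=c["frame"]
cv2.imwrite("pics/topc.png",cv2.resize(f[150:370,210:500],None,fx=2.7,fy=2.7,interpolation=cv2.INTER_CUBIC))
E
```

```text
(no output)
```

View pics/topc.png

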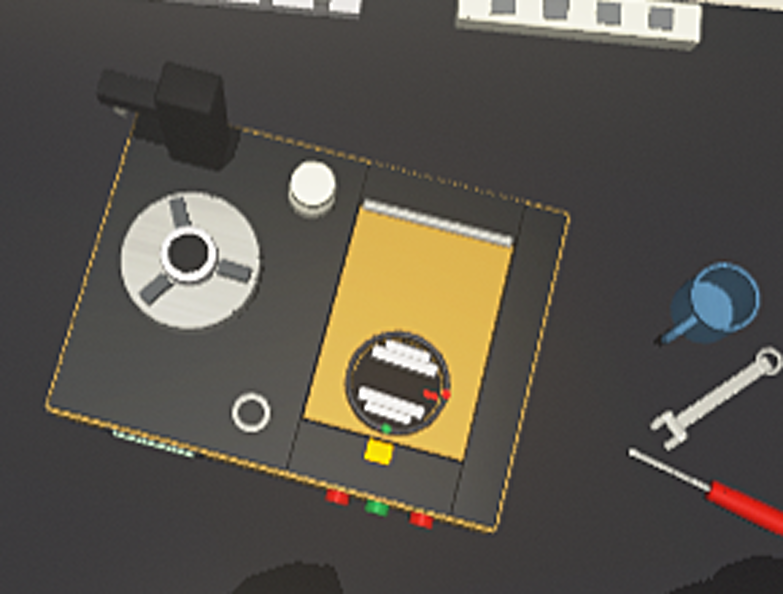

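View pics/scene0.png

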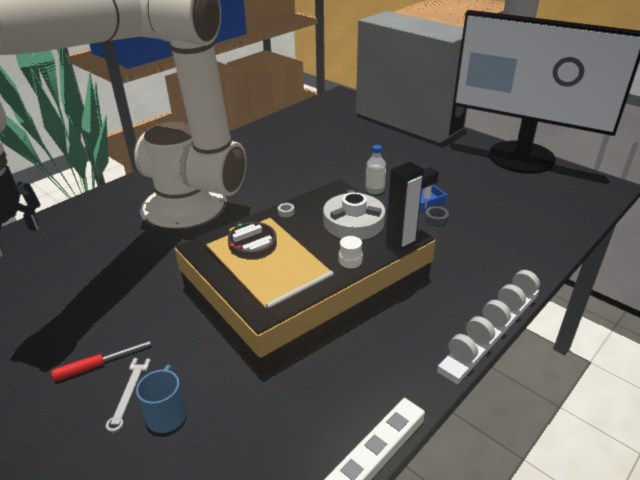

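The top view shows the fastener at crop (398,384) with its slot along the tester's y, the red mark on the right and the keeper at (379,452). The scene view confirms nothing else is near the fastener. Next I fit the tester's pose.

```bash
cat > h.py <<'E'
import numpy as np
from scipy.optimize import least_squares
from scipy.spatial.transform import Rotation as Ro
def proj(c,X):
    p=np.asarray(X)@c["R"].T+c["t"]; q=p@c["camera_matrix"].T; return q[:,:2]/q[:,2:]
def toolR(o): return Ro.from_euler("xyz",o["tcp_rot"],degrees=True).as_matrix()
E
python3 - <<'E'
from h import *
from workcell import bot
c=np.load("top0.npz")
M=np.array([[180,250,130],[180,-250,130],[-180,-250,130],[-180,250,130],[-60,-110,160]])/1e3
uv=np.array([[137,115],[570,213],[495,530],[47,408],[398,384]])/2.7-.2+[210,150]
def W(p): return M@Ro.from_euler("z",p[2]).as_matrix().T+[p[0],p[1],0]
s=least_squares(lambda p:(proj(c,W(p))-uv).ravel(),[.45,0,0],loss="soft_l1")
p=s.x; print("tester",p[:2],np.degrees(p[2]),(proj(c,W(p))-uv).round(1).tolist())
# collar centre alone at z .16
u=np.linalg.inv(c["camera_matrix"])@np.r_[uv[4],1]; d=c["R"].T@u; o=-c["R"].T@c["t"]
f=o+d*(.16-o[2])/d[2]; print("collar alone",f, "fit",W(p)[4])
x,y=uv[4].astype(int); D=c["depth"]
for dx,dy in((0,0),(0,-25),(-8,0)): # depth check
    v=np.array([x+dx,y+dy,1.]); z=D[y+dy,x+dx]; print((c["R"].T@(np.linalg.inv(c["camera_matrix"])@v*z-c["t"])).round(4))
ob=bot.get_obs(); R=toolR(ob); print("tool R",R.round(3).tolist())
print("shift tool to fit slot xy:",R.T@(W(p)[4]*[1,1,0]+[0,0,ob["ee_pos"][2]]-ob["ee_pos"]))
sl=Ro.from_euler("z",p[2]).as_matrix()[:,1]
a=np.degrees(np.arctan2(sl@R[:,2],sl@R[:,1])); print("roll of tool y onto slot (mod 180)",a)
E
```

```text
tester [ 0.52895582 -0.00974649] -8.856477244181155 [[0.7, -3.6], [-0.9, 0.2], [0.4, -0.1], [-0.1, 0.9], [-0.2, 0.1]]
collar alone [ 0.45317466 -0.10959953  0.16      ] fit [ 0.45273561 -0.10919738  0.16      ]
[ 0.4555 -0.1101  0.1434]
[ 0.5307 -0.1042  0.1366]
[ 0.4522 -0.0865  0.1504]
tool R [[0.0, 0.371, -0.929], [-0.0, -0.929, -0.371], [-1.0, 0.0, -0.0]]
shift tool to fit slot xy: [-7.31678660e-06 -2.80771432e-01 -3.79991096e-01]
roll of tool y onto slot (mod 180) -149.3843364446634
```

Call:
apply_moves(
  commands=[
    [0,-0.03,-0.04,-0.13,-0.1],
    [0,-0.06,-0.08,-0.27,-0.1],
    [0,-0.09,-0.12,-0.4,-0.1],
    [0,-0.12,-0.16,-0.54,-0.1],
    [0,-0.15,-0.2,-0.67,-0.1],
    [0,-0.18,-0.24,-0.8,-0.1],
    [0,-0.21,-0.28,-0.94,-0.1],
    [0,-0.24,-0.32,-1.07,-0.1],
    [0,-0.27,-0.36,-1.2,-0.1],
    [0,-0.281,-0.38,-1.34,-0.1],
    [0,-0.281,-0.38,-1.47,-0.1],
    [0,-0.281,-0.38,-1.6,-0.1],
  ],
)

```text
time: 1.9
ee_pos: [0.4531, -0.1079, 0.2312]
tcp_rot: [-114.5, 90.0, 179.4]
wrist_force: [-0.3, 0.2, -0.1]
opening: 0.0384
```

```bash
cat > st.py <<'E'
from h import *
from workcell import bot
ob=bot.get_obs(); R=toolR(ob); print(ob["time"],ob["q"].round(1),ob["ee_pos"].round(4),"F",ob["wrist_force"].round(1),"M",ob["torque"].round(2),"op",ob["opening"].round(4))
print("shift to slot xy:",(R.T@(np.array([.453,-.1095,ob["ee_pos"][2]])-ob["ee_pos"])).round(4))
sl=Ro.from_euler("z",-8.86,degrees=True).as_matrix()[:,1]
a=np.degrees(np.arctan2(sl@R[:,2],sl@R[:,1])); print("roll tool y->slot",a,np.radians(a), "tilt",R[:,0].round(3))
E
python3 st.py
```

```text
Traceback (most recent call last):
  File "st.py", line 3, in <module>
    ob=bot.get_obs(); R=toolR(ob); print(ob["time"],ob["q"].round(1),ob["ee_pos"].round(4),"F",ob["wrist_force"].round(1),"M",ob["torque"].round(2),"op",ob["opening"].round(4))
                                                                                                                                                         ^^^^^^^^^^^^^^^^^^^
AttributeError: 'float' object has no attribute 'round'
```

```bash
sed -i 's/ob\["opening"\].round(4)/round(ob["opening"],4)/' st.py; python3 st.py
```

```text
1.9 [-13.4  -6.5  -1.3  95.2  -0.   52.7] [ 0.4531 -0.1079  0.2312] F [-0.3  0.2 -0.1] M [ 0.02 -0.08  0.01] op 0.0384
shift to slot xy: [ 0.     -0.0007  0.0014]
roll tool y->slot -57.26855709579104 -0.9995248791879152 tilt [-0.  0. -1.]
```

Call:
apply_moves(
  commands=[
    [0,0,0,-0.14,-0.1],
    [0,0,0,-0.28,-0.1],
    [0,0,0,-0.42,-0.1],
    [0,0,0,-0.56,-0.1],
    [0.01,-0.0007,0.0014,-0.7,-0.1],
    [0.02,-0.0007,0.0014,-0.84,-0.1],
    [0.03,-0.0007,0.0014,-1.0,-0.1],
    [0.04,-0.0007,0.0014,-1.0,-0.1],
    [0.04,-0.0007,0.0014,-1.0,-0.1],
  ],
)

```text
time: 2.8
ee_pos: [0.4525, -0.1094, 0.1899]
tcp_rot: [176.2, 89.9, 167.2]
wrist_force: [-0.4, 0.2, 0.4]
opening: 0.0385
```

```bash
python3 st.py; python3 - <<'E'
from workcell import cams
import cv2,numpy as np
a=cams.camera("scene")["frame"][180:290,190:330]; b=cams.camera("top")["frame"][230:340,300:440]
cv2.imwrite("pics/c1.png",cv2.resize(np.vstack([a,b]),None,fx=2.7*1.0,fy=2.7,interpolation=cv2.INTER_CUBIC))
E
```

```text
2.8 [-13.6  -7.1  -6.4  90.8  -0.   -4.5] [ 0.4525 -0.1094  0.1899] F [-0.4  0.2  0.4] M [0.   0.03 0.  ] op 0.0385
shift to slot xy: [-0.     -0.      0.0006]
roll tool y->slot -0.19586159980585602 -0.003418429794835674 tilt [-0.002  0.    -1.   ]
```

View pics/c1.png

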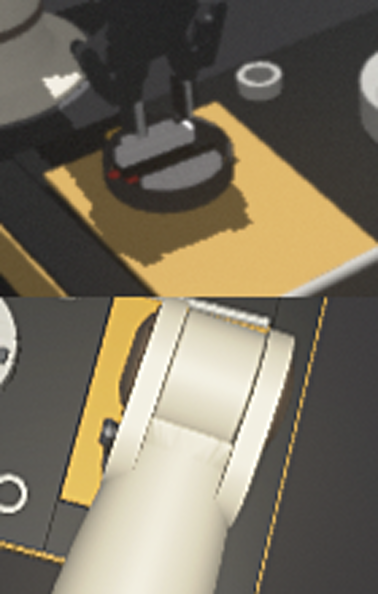

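The fingertips stand over the slot, lined up along it (tips at about (140,135) and (185,125) in the crop). Now I go down gently and watch the force.

Call:
apply_moves(
  commands=[
    [0.008,0,0,0,-0.1],
    [0.016,0,0,0,-0.1],
    [0.022,0,0,0,-0.1],
    [0.028,0,0,0,-0.1],
    [0.034,0,0,0,-0.1],
    [0.038,0,0,0,-0.1],
    [0.038,0,0,0,-0.1],
  ],
)

```text
time: 3.6
ee_pos: [0.4526, -0.1094, 0.1527]
tcp_rot: [176.9, 89.9, 167.8]
wrist_force: [0.5, 0.3, 1.1]
opening: 0.0383
```

```bash
python3 st.py
```

```text
3.6 [-13.6  -7.4 -10.8  86.7  -0.   -4.6] [ 0.4526 -0.1094  0.1527] F [0.5 0.3 1.1] M [0.02 0.01 0.02] op 0.0383
shift to slot xy: [-0.     -0.      0.0004]
roll tool y->slot -0.16819847423201342 -0.002935617172179475 tilt [-0.001  0.    -1.   ]
```

Call:
apply_moves(
  commands=[
    [0.004,0,0,0,-0.1],
    [0.008,0,0,0,-0.1],
    [0.012,0,0,0,-0.1],
    [0.016,0,0,0,-0.1],
    [0.016,0,0,0,-0.1],
  ],
)

```text
time: 4.1
ee_pos: [0.4523, -0.1094, 0.1364]
tcp_rot: [179.6, 89.9, 170.6]
wrist_force: [-4.0, 0.0, 5.7]
opening: 0.0383
```

```bash
python3 st.py
```

```text
4.1 [-13.6  -7.4 -12.5  84.9  -0.   -4.6] [ 0.4523 -0.1094  0.1364] F [-4.   0.   5.7] M [0.12 0.81 0.02] op 0.0383
shift to slot xy: [-0.     -0.      0.0007]
roll tool y->slot -0.16832371934591928 -0.0029378031117891674 tilt [-0.002  0.    -1.   ]
```

Call:
apply_moves(
  commands=[
    [0.002,0,0,0,-0.1],
    [0.004,0,0,0,-0.1],
    [0.006,0,0,0,-0.1],
    [0.006,0,0,0,-0.1],
  ],
)

```text
time: 4.5
ee_pos: [0.4524, -0.1094, 0.1343]
tcp_rot: [-8.9, 89.9, -18.0]
wrist_force: [-14.2, 3.2, 33.2]
opening: 0.0384
```

```bash
python3 st.py
```

```text
4.5 [-13.6  -7.5 -13.   84.5  -0.   -4.6] [ 0.4524 -0.1094  0.1343] F [-14.2   3.2  33.2] M [ 0.65  2.99 -0.03] op 0.0384
shift to slot xy: [0.     0.     0.0006]
roll tool y->slot -0.17332891113057458 -0.0030251601881251737 tilt [ 0.002 -0.001 -1.   ]
```

The panel is on its firm stop (33 N at z = 0.134). Now I turn while pressing.

Call:
apply_moves(
  commands=[
    [0.003,0,0,0.1,-0.1],
    [0.003,0,0,0.22,-0.1],
    [0.003,0,0,0.34,-0.1],
    [0.003,0,0,0.46,-0.1],
    [0.003,0,0,0.58,-0.1],
    [0.003,0,0,0.7,-0.1],
    [0.003,0,0,0.8,-0.1],
  ],
)

```text
time: 5.2
ee_pos: [0.4524, -0.109, 0.1344]
tcp_rot: [51.8, 89.8, -3.3]
wrist_force: [-12.0, 6.4, 27.4]
opening: 0.0384
```

```bash
python3 st.py
```

```text
5.2 [-13.6  -7.7 -13.1  84.4   0.   41.5] [ 0.4524 -0.109   0.1344] F [-12.    6.4  27.4] M [1.11 2.75 0.14] op 0.0384
shift to slot xy: [0.     0.0002 0.0008]
roll tool y->slot -46.2564653596552 -0.8073276208606863 tilt [ 0.004 -0.    -1.   ]
```

Call:
apply_moves(
  commands=[
    [0.003,0,0,0.1,-0.1],
    [0.003,0,0,0.22,-0.1],
    [0.003,0,0,0.34,-0.1],
    [0.003,0,0,0.46,-0.1],
    [0.003,0,0,0.58,-0.1],
    [0.003,0,0,0.7,-0.1],
    [0.003,0,0,0.8,-0.1],
    [0.003,0,0,0.88,-0.1],
  ],
)

```text
time: 6.0
ee_pos: [0.4527, -0.1095, 0.1344]
tcp_rot: [90.7, 89.6, -15.1]
wrist_force: [-6.0, -3.2, 23.7]
opening: 0.0384
```

```bash
python3 st.py
```

```text
6.0 [-13.6  -7.8 -13.2  84.2  -0.   92.2] [ 0.4527 -0.1095  0.1344] F [-6.  -3.2 23.7] M [-0.35  1.8   0.15] op 0.0384
shift to slot xy: [ 0.      0.0003 -0.    ]
roll tool y->slot -96.90409846783992 -1.691295576940599 tilt [ 0.007 -0.002 -1.   ]
```

Call:
apply_moves(
  commands=[
    [0.003,0,0,0.06,-0.1],
    [0.003,0,0,0.12,-0.1],
    [0.003,0,0,0.18,-0.1],
    [0.003,0,0,0.22,-0.1],
    [0.003,0,0,0.22,-0.1],
  ],
)

```text
time: 6.5
ee_pos: [0.456, -0.1077, 0.1346]
tcp_rot: [123.8, 89.1, 5.5]
wrist_force: [7.9, 13.7, 18.8]
opening: 0.0387
```

```bash
python3 st.py
```

```text
6.5 [-13.5  -7.9 -13.3  83.8   0.3 104.8] [ 0.456  -0.1077  0.1346] F [ 7.9 13.7 18.8] M [ 2.87 -1.07  0.89] op 0.0387
shift to slot xy: [-0.0001 -0.0018  0.003 ]
roll tool y->slot -109.4063872350788 -1.9095016799640203 tilt [ 0.016  0.002 -1.   ]
```

Call:
apply_moves(
  commands=[
    [-0.001,0,0,0.0,-0.1],
    [-0.002,-0.001,0.001,-0.06,-0.1],
    [-0.003,-0.0018,0.003,-0.14,-0.1],
    [-0.003,-0.0018,0.003,-0.24,-0.1],
    [-0.003,-0.0018,0.003,-0.28,-0.1],
  ],
)

```text
time: 7.0
ee_pos: [0.4532, -0.1095, 0.1375]
tcp_rot: [107.4, 89.0, 5.4]
wrist_force: [-0.5, -0.4, 1.3]
opening: 0.0385
```

```bash
python3 st.py
```

```text
7.0 [-13.8  -8.3 -13.3  84.1   0.3  88.2] [ 0.4532 -0.1095  0.1375] F [-0.5 -0.4  1.3] M [-0.   -0.01  0.01] op 0.0385
shift to slot xy: [-0.     -0.0002  0.    ]
roll tool y->slot -93.15806197728757 -1.625914906280607 tilt [ 0.017  0.002 -1.   ]
```

Call:
apply_moves(
  commands=[
    [-0.02,0,0,0,-0.1],
    [-0.05,0,0,0,-0.1],
    [-0.09,0,0,0,-0.1],
    [-0.12,0,0.02,0,-0.1],
    [-0.12,-0.02,0.06,0,-0.1],
    [-0.12,-0.04,0.1,0,-0.1],
    [-0.12,-0.06,0.14,0,-0.1],
    [-0.12,-0.08,0.18,0,-0.1],
    [-0.12,-0.1,0.22,0,-0.1],
    [-0.12,-0.1,0.26,0,-0.1],
    [-0.12,-0.1,0.26,0,-0.1],
  ],
)

```text
time: 8.1
ee_pos: [0.2979, -0.3466, 0.2537]
tcp_rot: [105.5, 89.1, 3.2]
wrist_force: [-0.7, 0.0, -1.3]
opening: 0.0382
```

```bash
python3 st.py; python3 - <<'E'
from workcell import cams
import cv2,numpy as np
a=cams.camera("scene")["frame"][195:275,190:330]; b=cams.camera("top")["frame"][250:330,300:440]
cv2.imwrite("pics/c2.png",cv2.resize(np.vstack([a,b]),None,fx=3.7,fy=3.7,interpolation=cv2.INTER_CUBIC))
E
```

```text
8.1 [-49.8  -7.7   0.2  97.3   0.8  52.5] [ 0.2979 -0.3466  0.2537] F [-0.7  0.  -1.3] M [0.09 0.03 0.01] op 0.0382
shift to slot xy: [ 0.0028  0.1012 -0.2646]
roll tool y->slot -93.40218187163441 -1.63017560220658 tilt [ 0.017  0.001 -1.   ]
```

View pics/c2.png

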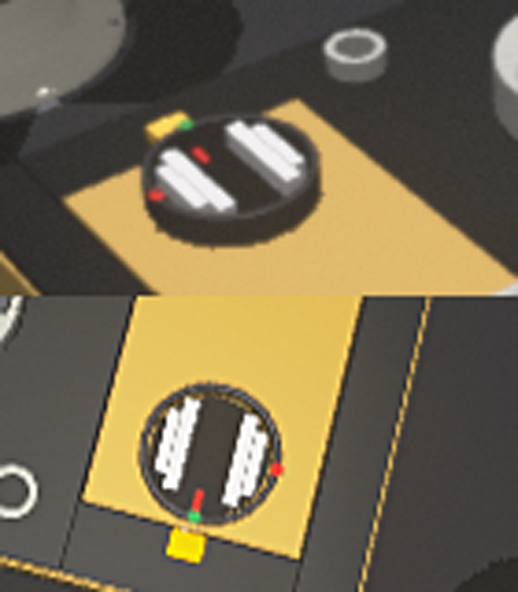

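The slot now lies along the tester's x, with the red mark at (195,500) by the green dot and keeper (lower crop). I'll check the panel height and slot angle in numbers.

```bash
python3 - <<'E'
from h import *
from workcell import cams,bot
import cv2
from scipy.ndimage import label
def cloud(c):
    v,u=np.mgrid[:480,:640]; d=c["depth"]; K=c["camera_matrix"]
    P=np.stack([(u-K[0,2])/K[0,0]*d,(v-K[1,2])/K[1,1]*d,d],-1); return (P-c["t"])@c["R"]
Rt=Ro.from_euler("z",-8.86,degrees=True).as_matrix()
for n,c in(("before",np.load("top0.npz")),("now",cams.camera("top"))):
    L=(cloud(c)-[.529,-.0097,0])@Rt; x,y,z=np.moveaxis(L,-1,0)
    out=[]
    for a,b in((-.11,-.085),(0.02,.05),(.08,.11)):
        out.append(round(float(np.median(z[(x>a)&(x<b)&(abs(y+.155)<.02)])),4))
    out.append(round(float(np.median(z[(abs(x)<.1)&(y>-.01)&(y<.03)])),4))
    m=(np.hypot(x+.06,y+.11)<.046)&(c["frame"].min(-1)>130)
    l,k=label(m); ang=[]
    for i in range(1,k+1):
        q=L[l==i][:,:2]
        if len(q)>40: w,V=np.linalg.eigh(np.cov(q.T)); ang.append((len(q),round(float(np.degrees(np.arctan2(V[1,1],V[0,1]))),1)))
    print(n,"panel z front/mid/back, base top:",out,"jaw dir in tester:",ang)
E
```

```text
before panel z front/mid/back, base top: [0.1446, 0.1359, 0.1323, 0.1302] jaw dir in tester: [(158, 86.5), (171, 85.9)]
now panel z front/mid/back, base top: [0.1329, 0.1304, 0.1308, 0.1303] jaw dir in tester: [(157, 179.1), (161, 179.9)]
```

```bash
python3 - <<'E'
from h import *
from workcell import cams
Rt=Ro.from_euler("z",-8.86,degrees=True).as_matrix()
def loc(c):
    v,u=np.mgrid[:480,:640]; d=c["depth"]; K=c["camera_matrix"]
    P=np.stack([(u-K[0,2])/K[0,0]*d,(v-K[1,2])/K[1,1]*d,d],-1); return ((P-c["t"])@c["R"]-[.529,-.0097,0])@Rt
for cam in("top","scene"):
  for n,c in(("before",np.load(cam+"0.npz")),("now",cams.camera(cam))):
    x,y,z=np.moveaxis(loc(c),-1,0); f=c["frame"].astype(int)
    gold=(f[...,2]-f[...,0]>50)&(x>-.112)&(x<.11)&(abs(y+.11)<.08)&(np.hypot(x+.06,y+.11)>.065)&(z<.155)
    base=(abs(x)<.16)&(y>-.01)&(y<.04)&(z<.14)&(z>.12)
    r=[]
    for m in(gold,base):
        A=np.c_[x[m],y[m],np.ones(m.sum())]; k=np.ones(len(A),bool)
        for _ in range(4):
            s=np.linalg.lstsq(A[k],z[m][k],rcond=None)[0]; e=abs(A@s-z[m]); k=e<2.5*np.median(e)+1e-4
        r.append((m.sum(),round(-s[0],4)))
    print(cam,n,"panel (n,slope)",r[0],"base",r[1])
E
```

```text
top before panel (n,slope) (np.int64(2528), np.float64(0.0605)) base (np.int64(1529), np.float64(0.0021))
top now panel (n,slope) (np.int64(2530), np.float64(0.0092)) base (np.int64(1538), np.float64(-0.0018))
scene before panel (n,slope) (np.int64(2999), np.float64(0.0604)) base (np.int64(1511), np.float64(0.002))
scene now panel (n,slope) (np.int64(2852), np.float64(0.0101)) base (np.int64(1534), np.float64(0.0007))
```

```bash
python3 -c "
from workcell import bot
print(bot.get_obs()['time']); print(bot.job_done())"
```

```text
8.35
the job is handed in; nothing more can be done
None
```

The panel is shut and locked, and I handed the job in at 8.35 s. `job_done()` gives no verdict, so the results below are my own checks.

**What I did:** I set the part-open fingertips, about 38 mm apart, down in the slot. I pressed the panel onto its stop with about 33 N, then turned the tool clockwise about 109° while holding 19–27 N. At that point the torque had risen to about 0.9 N m and the tool was being pushed 3–4 mm sideways, so I took the fastener to be at its stop. I then eased off the pressure, centred the fingers in the slot, lifted straight out and moved clear.

**Last checks, with the arm clear:**
- **Panel:** its slope was 0.009–0.010 rad in both cameras, against 0.060 before and a limit of 0.015. It sits just short of fully flush but within the limit.
- **Fastener:** the jaws show a turn of about 87° (1.51 rad), against the 1.4 needed. The red mark stands at the green dot by the keeper.
- **Bystanders:** the force readings showed no contact on the way in or out. The ring gauge looked in place in the last picture, but I did not re-measure any of the others.

No check failed. A coarse three-strip height reading had put the panel's front edge about 2–3 mm high; the plane fit gave the slope quoted above.

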